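# Clamp up a freshly glued lacquered block with a one-hand bar clamp

## Robot

A 7-joint arm with a two-finger parallel gripper is mounted at the origin on the work surface. World frame = base frame: x ahead of the robot, y to its left, z up, the work surface at z = 0. Lengths are in mm, angles in rad, forces in N, time in s.
With the tool pointing down it reaches from about 400 to 850 mm from the base axis. Payload 4.5 kg.
Tool frame: the origin (TCP) lies at the very end of the fingers, on their centre line; the grasp point (between the pads) lies 19 mm behind it (arm.grip_point_offset is the distance from the TCP to the grasp point, in mm); z points along the fingers, y is the direction in which the jaws open and shut (so a half turn about z gives the same grasp; the last joint's range is limited). The gripper opens to 88 mm and grips with 3 to 60 N. Pads are 18 mm wide; open, the fingers measure 123 mm over their backs; the gripper's body (75 mm by 187 mm) begins 45 mm behind the grasp point.
Start: joints at [1.164, 0.689, -0.195, 1.565, 0.157, 0.902, -0.215], TCP at [266.695, -565.267, 238.743] pointing down, gripper open.
Joint ranges: [-3.01, 3.01], [-0.46, 2.08], [-1.47, 1.51], [0.13, 2.56], [-1, 4.14], [0.04, 2.09], [-2.66, 2.66]. Speed limits (rad/s): [2.57, 2.57, 3.14, 3.14, 3.14, 3.14, 3.14].

## Interface

Orientations are given as a unit quaternion [x, y, z, w].
In Python, from station import arm gives the robot as it stands.
- The arm moves only by the shell command python3 -m creep 'ROWS'. ROWS is JSON, a list of rows, each a list of 7 numbers: the turn, a rotation vector about the world's x, y, z in degrees, then the shift along the world's x, y, z in m, then the gripper's target within -1 to 1 (fully open at 1, half-way at 0, shut at -1). A call has 1 to 8 rows; each row shifts and turns the commanded pose from where the row before left it; what a row does not reach is not made up. A row lasts 1/12 s, in which the tool goes at most 41.7 mm and 7.16 degrees, less where a joint would pass 70% of its speed; a pose out of reach is approached as far as the arm can. A call is refused whole if a number of a shift passes 0.0417 or a number of a turn 7.16, either way. A call with a gripper value outside its range is refused whole. The fingers move at their own pace and stop on an object; the grip force is fixed at half the most. Time passes only in rows, so rows that do not move let the fingers close. It gives the time, the measured TCP pose, the force and the opening at its end, in the units of the state.
- arm.read_state(): the state, without advancing time (a new reading comes with each control period).
- arm.snapshot(name): name is "scene" or "top"; returns a dict with "frame" (400x640x3 uint8, red, green, blue), "fx", "fy", "cx", "cy" (pixels), "R" (3x3) and "t" (3): a world point X has camera coordinates R X + t. Camera axes: x right, y down, z forward; pixel columns grow to the right and rows downward; lengths in mm; the calibration is good to about 2 mm. A picture is of the moment at which its call begins. There is no depth.
- arm.job_done(): hands the job in, once; it reports no verdict.
The state is a dict: "clock": time; "joints": joint angles; "qvel": joint speeds; "tau": joint torques, N m; "ee_pos": TCP position; "eef_rot": TCP orientation; "force": force on the tool from outside, world axes, zero at the start; "ft_torque": the same for the moment, N m; "gripper_width": opening from 0.0 (shut) to 1.0 (fully open).
Only numpy, scipy, OpenCV 4.12 (cv2) and the standard library are available. Lean on these libraries where they do the work, as an engineer would, in place of code of your own. Each camera call takes 0.05 s, during which the arm holds its last target.

## Task

Press the freshly glued lacquered block in the one-hand bar clamp: pump the trigger towards the fixed grip, stroke after stroke, until the moving jaw has pushed the block against the fixed jaw and its sprung pad is pressed in about half way. Never bottom the pad out, which would crush the work; touch neither jaw nor block, and leave the other things on the bench alone. The clamp does not lock, so finish while still holding the trigger squeezed at that pressure.

Things in the scene. Friction and masses are not known exactly. Their poses are not given: they have to be found in the camera images.
- clamp: One-hand bar clamp screwed to the bench. Origin on the bench, x axis along the bar from grip to fixed jaw, z up. In its frame (mm): steel foot x -110 to 175, 80 wide, 12 high; black cheeks x -95 to -25, y +-15, to z 108; fixed upright grip x -95 to -83, y +-12, z 100 to 160; trigger pivot x -60, z 100; toothed bar y +-6, z 27 to 45, sticking out behind; fixed jaw x 160 to 175, 50 wide, to z 78.
- trigger (a joint): Trigger swing, rad: 0 let out (a spring returns it), 0.4 fully squeezed (stop). Upright black paddle on the fixed-jaw side of the grip; 16 mm thick along the bar, 24 mm wide, top at z 160; leans 0.2 towards the fixed jaw let out, 0.2 towards the grip squeezed. It drives the jaw by a ratchet of 7 mm pitch: up to 7 mm slack, then 11 to 18 mm per full stroke (14 mm net, pumping). Takes 5 to 20 N.
- handle_grip (a point): Point on the outer face of the fixed grip (the face away from the trigger), middle of its width, 145 mm above the bench.
- trigger_face (a point): Point on the trigger's outer face (towards the fixed jaw), mid width, 45 mm above the pivot (z about 145 mm). Moves 18 mm towards the fixed grip in a full stroke: grip and trigger together measure 52 mm over their outer faces let out, 34 mm squeezed, so fingers straddling both from above can squeeze it; pushing the trigger alone works too.
- jaw: Moving part: toothed steel bar and dark upright jaw plate 44 mm wide, z 15 to 77, carrying the pad; slides along the clamp's x, up to 70 mm. Its axes are parallel to the clamp's; in its frame the plate's front is at x 26 mm, the free pad's face at x 50 mm. It stays when the trigger is let out, but its weak brake (about 4 N) lets it creep back until at most about 4 mm of pad compression is left.
- pad (a joint): How far the sprung pad is pressed back into the moving jaw, m: 0 free, 0.014 bottomed out. Spring 1 N per mm. The pad is a black rubber disc 34 mm in diameter, 8 mm thick, on a stem with a coil in front of the jaw plate; free gap between disc and plate is 16 mm.
- pad_face (a point): Centre of the pad's front face, 40 mm above the bench; moves with jaw and pad.
- fixed_jaw_face (a point): Point on the inner face of the fixed jaw, 40 mm above the bench, on the bar's line (x = 160 mm in the clamp's frame).
- work: Loose dark red lacquered wooden block, 60 mm along the clamp's bar, 46 mm wide, 55 mm high, with a pale glued seam, standing on the clamp's foot up to 7 mm short of the fixed jaw. Origin at the centre of its underside; it is against the fixed jaw when its origin is at x = 130 mm in the clamp's frame.
- paint_can: Bystander: steel paint can 86 mm in diameter, 100 mm high, a brush stuck on its lid. Origin at the centre of its underside.
- slotted_casting: Bystander: red slotted casting 160 x 200 x 55 mm. Origin at the centre of its underside.
- disc_casting: Bystander: dark red round casting 156 mm in diameter, 22 mm high. Origin at the centre of its underside.
- channel: Bystander: offcut of aluminium channel 110 x 32 x 20 mm. Origin at the centre of its underside.
Things that resemble listed ones, but are neither listed nor needed, are in the scene too. There is more than one size of the work; the job needs the middle-sized.

How it is judged:
By the outcome, as a careful person would: the job done as asked, in the order asked, and still so for the second after the job is handed in, while the arm keeps its last pose, push and grip.
It also fails if it takes over 45 s, if anything falls off the work surface, if the arm or the gripper's body presses on something with over 40 N, if the wrist force passes 120 N, or if a joint passes its speed limit or range.

## Working session

There is one attempt and no reset: what is moved stays moved. The work goes in short steps, Python scripts to look and compute and a shell command to move; the robot and the scene stay as the last step left them, time stands still between calls to the robot, and variables do not carry over. Pictures are saved under pics/ and viewed, and the job is handed in when it is done.

```bash
ls; mkdir -p pics
python3 - <<'E'
from station import arm
import cv2
for n in("scene","top"):
    s=arm.snapshot(n); cv2.imwrite(f"pics/{n}0.png",cv2.cvtColor(s["frame"],cv2.COLOR_RGB2BGR))
    print(n,s["fx"],s["fy"],s["cx"],s["cy"],s["R"],s["t"])
print(arm.read_state())
E
```

```text
pics
scene 466.24498472942923 466.24498472942923 316.0081689350831 198.30353976122444 [[-0.8682625   0.49610176  0.00181085]
 [ 0.42567679  0.74687155 -0.51086414]
 [-0.25479307 -0.44279333 -0.85965956]] [ 483.1916182  -156.47547297 1517.7021697 ]
top 452.940221205686 452.940221205686 317.0754908043384 201.20366246177008 [[ 0.00136258 -0.9999612   0.00870351]
 [-0.99419362 -0.0022911  -0.10758159]
 [ 0.10759735 -0.00850639 -0.99415816]] [ -23.16286887  570.06279365 1477.62625742]
{'clock': 0.1, 'joints': array([ 1.16380479,  0.68988995, -0.19454186,  1.56624057,  0.15732234,
        0.90250254, -0.21512487]), 'qvel': array([ 0.00072963, -0.0002491 , -0.00026999, -0.00266578, -0.00010131,
       -0.00042673, -0.0008985 ]), 'tau': array([-3.26470567e-03, -5.28496313e+01, -1.27151784e+00, -1.53836024e+01,
       -5.25934284e-02,  1.99986425e-03,  2.41084302e-05]), 'ee_pos': array([ 266.38281916, -564.76043049,  237.99699312]), 'eef_rot': array([ 9.75801692e-01,  2.18655852e-01, -2.40530982e-04, -7.86885878e-04]), 'force': array([0.13771853, 0.36133106, 0.81737824]), 'ft_torque': array([-0.0286866 ,  0.01433852,  0.00151754]), 'gripper_width': 1.0021912830019126}
```

View pics/scene0.png

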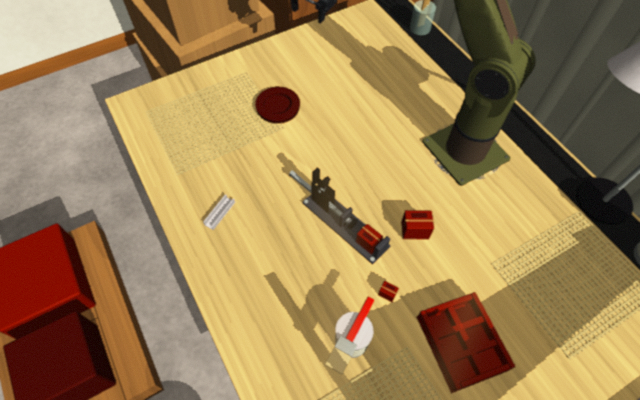

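View pics/top0.png

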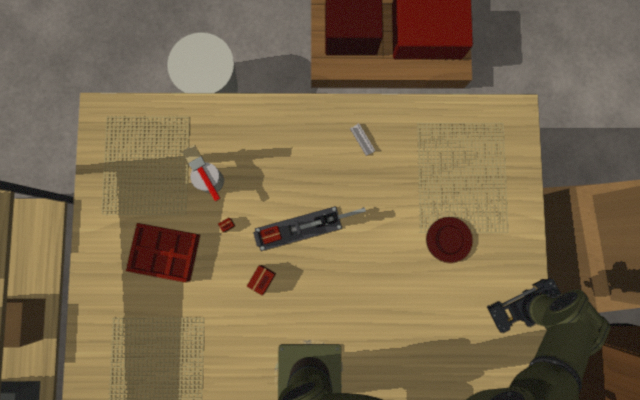

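The clamp lies near (298,228) in the top view and (345,220) in the scene view. The middle-sized block is already in it, with a larger and a smaller block nearby. Next I zoom in.

Run:
```python
import cv2
a=cv2.imread("pics/scene0.png")[145:275,270:410]; b=cv2.imread("pics/top0.png")[190:260,235:385]
cv2.imwrite("pics/sz.png",cv2.resize(a,None,fx=4.5,fy=4.5,interpolation=cv2.INTER_CUBIC))
cv2.imwrite("pics/tz.png",cv2.resize(b,None,fx=5,fy=5,interpolation=cv2.INTER_CUBIC))
```

```text
(no output)
```

View pics/sz.png

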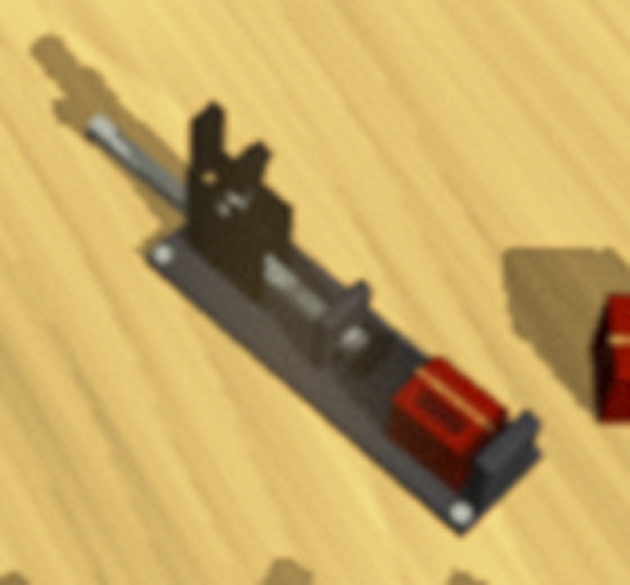

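View pics/tz.png

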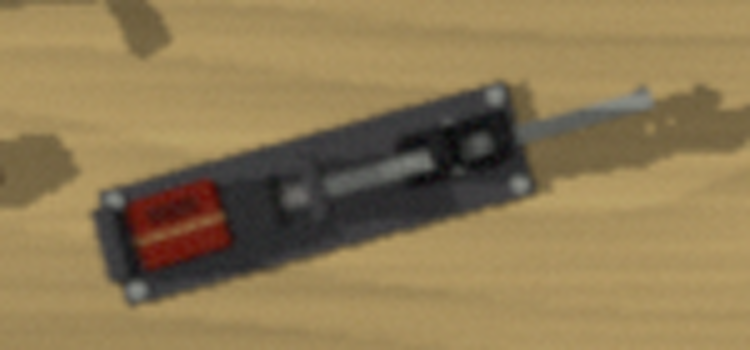

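```bash
cat > h.py <<'E'
import numpy as np, cv2
from station import arm
def ray(s,u,v,z):
    R=np.array(s["R"]);t=np.array(s["t"]); c=-R.T@t
    d=R.T@np.array([(u-s["cx"])/s["fx"],(v-s["cy"])/s["fy"],1]); return c+d*(z-c[2])/d[2]
def proj(s,X):
    p=np.array(s["R"])@np.array(X)+np.array(s["t"]); return p[0]/p[2]*s["fx"]+s["cx"],p[1]/p[2]*s["fy"]+s["cy"]
E
python3 - <<'E'
from h import *
t=arm.snapshot("top"); s=arm.snapshot("scene")
P=[ray(t,u/5+235,v/5+190,13) for u,v in[(496,97),(520,185),(115,201),(137,290)]]
Q=[ray(s,u/4.5+270,v/4.5+145,13) for u,v in[(163,255),(461,513)]]
for p in P+Q: print(p.round(1))
P=np.array(P); xa=(P[2]+P[3]-P[0]-P[1])[:2]; L=np.linalg.norm(xa)/2; xa/=2*L
ya=np.array([-xa[1],xa[0]]);c=P.mean(0)[:2]
print("L",L,"yaw",np.arctan2(xa[1],xa[0]),"W",(P[0]-P[1])[:2]@ya,(P[2]-P[3])[:2]@ya)
o=c-32.5*xa; print("origin",o,xa)
def W(x,y,z): return [*(o+x*xa+y*ya),z]
for n,X in dict(gt=(-89,0,160),tt=(-48,0,160),fj=(160,0,78),foot=(-110,40,12),foot2=(175,40,12),foot3=(175,-40,12)).items():
    a=proj(s,W(*X));b=proj(t,W(*X)); print(n,((a[0]-270)*4.5,(a[1]-145)*4.5),((b[0]-235)*5,(b[1]-190)*5))
E
```

```text
[544.4 -79.9  13. ]
[485.3 -95.9  13. ]
[474.1 175.1  13. ]
[414.9 159.6  13. ]
[545.4 -78.9  13. ]
[474.7 175.8  13. ]
L 264.7386019542755 yaw 1.8397764194219755 W -61.27481836108593 -61.17392842717607
origin [488.30650243   8.38532463] [-0.26574834  0.96404244]
gt (np.float64(207.95490830773835), np.float64(112.24084308129402)) (np.float64(503.21739519441337), np.float64(128.59399640843137))
tt (np.float64(256.01690555027744), np.float64(151.8912411799629)) (np.float64(438.0918668316204), np.float64(146.39458996580046))
fj (np.float64(500.51834569294357), np.float64(430.4344920564004)) (np.float64(121.54553402081746), np.float64(240.9003946036222))
foot (np.float64(226.96384916077346), np.float64(181.9061744391513)) (np.float64(538.4875867937808), np.float64(194.48806073495334))
foot2 (np.float64(547.0352607724302), np.float64(450.11189127581844)) (np.float64(126.52844500552533), np.float64(307.6131653302326))
foot3 (np.float64(463.70490559243547), np.float64(533.3037571993962)) (np.float64(96.44287548663115), np.float64(191.6337392307183))
```

The clamp is found: origin at about (488, 8), yaw 105.4°. The screws agree across the two views, and the grip and trigger tops reproject correctly. My plan is to keep the fingers fully open, straddle grip and trigger from above, and pull the trigger with the inner pad by moving the arm. The tool needs to turn -9.9° about z and go to (506.6, -58.1).

```bash
python3 -m creep '[[0,0,-2,0.016,0.034,0,1],[0,0,-2,0.016,0.034,0,1],[0,0,-2,0.016,0.034,0,1],[0,0,-2,0.016,0.034,0,1],[0,0,-2,0.016,0.034,0,1],[0,0,0,0.016,0.034,0,1],[0,0,0,0.016,0.034,0,1],[0,0,0,0.016,0.034,0,1]]'
python3 -m creep '[[0,0,0,0.016,0.034,0,1],[0,0,0,0.016,0.034,0,1],[0,0,0,0.016,0.034,0,1],[0,0,0,0.016,0.034,0,1],[0,0,0,0.016,0.034,0,1],[0,0,0,0.016,0.034,0,1],[0,0,0,0.016,0.03,0,1],[0,0,0,0,0,0,1]]'
python3 - <<'E'
from h import *
s=arm.read_state(); print(s["ee_pos"],s["eef_rot"],s["joints"].round(2))
for n in("scene","top"):
    f=cv2.cvtColor(arm.snapshot(n)["frame"],cv2.COLOR_RGB2BGR); cv2.imwrite(f"pics/{n}1.png",f)
E
```

```text
clock: 0.87
ee_pos: [395.1, -291.5, 238.8]
eef_rot: [0.991, 0.133, 0.0, 0.0]
force: [0.7, -0.0, -0.4]
gripper_width: 1.0
clock: 1.53
ee_pos: [510.4, -50.5, 238.9]
eef_rot: [0.99, 0.139, 0.002, -0.002]
force: [0.9, 0.6, 0.2]
gripper_width: 0.999
[510.37883837 -50.4976581  238.91487163] [ 0.99033922  0.1386256   0.00241058 -0.00231521] [ 0.07  0.54 -0.09  1.91  0.07  0.69 -1.35]
```

View pics/scene1.png

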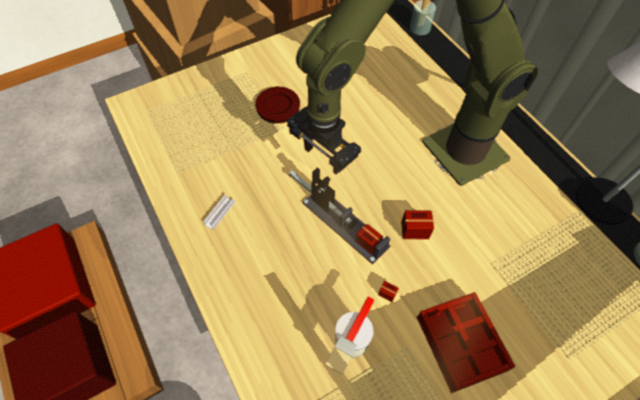

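The gripper hovers just above the clamp, with the fingers at (300,130) and (345,155) pointing along the bar. The view of the pad and block is clear. I'll settle, trim the position and descend.

```bash
python3 -m creep '[[0,0,-0.5,0,0,0,1],[0,0,0,0,0,0,1],[0,0,0,0,0,0,1]]'
```

```text
clock: 1.88
ee_pos: [506.0, -61.0, 238.7]
eef_rot: [0.992, 0.127, -0.0, 0.0]
force: [0.7, -0.0, 0.0]
gripper_width: 1.002
```

```bash
python3 -m creep '[[0,0,0.8,0.0005,0.003,0,1],[0,0,0,0,0,-0.02,1],[0,0,0,0,0,-0.02,1],[0,0,0,0,0,-0.02,1],[0,0,0,0,0,-0.02,1],[0,0,0,0,0,-0.02,1],[0,0,0,0,0,-0.01,1],[0,0,0,0,0,0,1]]'
python3 -m creep '[[0,0,0,0,0,0,1],[0,0,0,0,0,0,1]]'
python3 - <<'E'
from h import *
for n,b,k in(("scene",(140,280,270,410),4.2),("top",(190,260,235,385),5)):
    f=cv2.cvtColor(arm.snapshot(n)["frame"],cv2.COLOR_RGB2BGR); cv2.imwrite(f"pics/{n}2.png",cv2.resize(f[b[0]:b[1],b[2]:b[3]],None,fx=k,fy=k,interpolation=cv2.INTER_CUBIC))
E
```

```text
clock: 2.55
ee_pos: [505.8, -56.5, 127.0]
eef_rot: [0.991, 0.135, -0.002, -0.0]
force: [-0.4, -0.2, 0.9]
gripper_width: 1.001
clock: 2.72
ee_pos: [507.9, -56.4, 129.6]
eef_rot: [0.991, 0.135, 0.001, 0.0]
force: [-0.1, -0.1, -0.2]
gripper_width: 1.003
```

View pics/scene2.png

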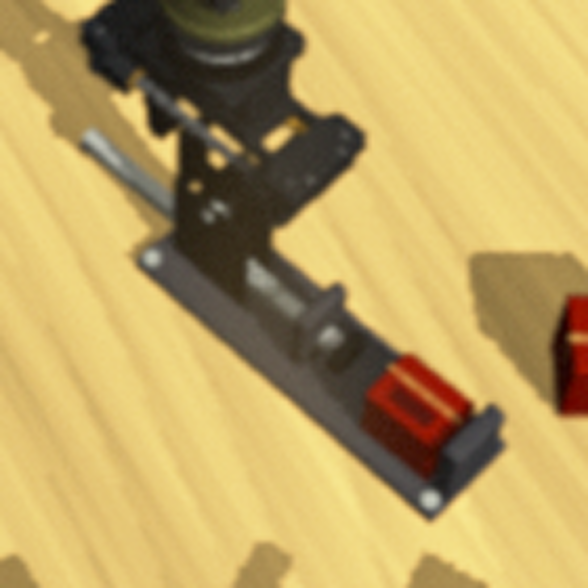

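View pics/top2.png

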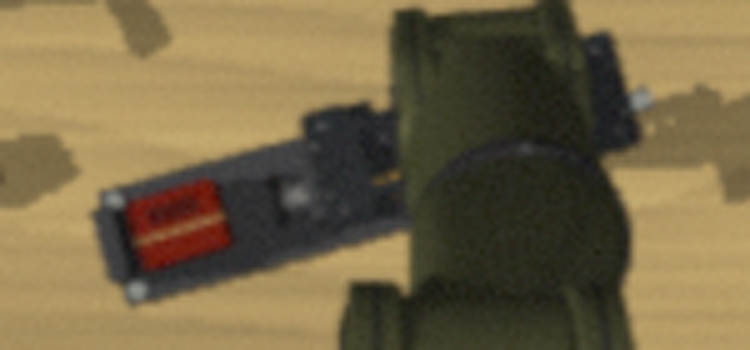

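The fingers straddle the grip and trigger, and the jaw plate top shows at about (325,300) in the scene zoom. Now I'll cast rays for the jaw plate and the block.

```bash
cat >> h.py <<'E'
o=np.array([488.31,8.39]); xa=np.array([-.26575,.96404]); ya=np.array([-xa[1],xa[0]])
def C(p): d=np.array(p[:2])-o; return (d@xa).round(1),(d@ya).round(1)
E
python3 - <<'E'
from h import *
s=arm.snapshot("scene");t=arm.snapshot("top")
f=lambda u,v,z:C(ray(s,u/4.2+270,v/4.2+140,z))
g=lambda u,v,z:C(ray(t,u/5+235,v/5+190,z))
print("plate",f(336,286,77),f(344,292,77),f(308,325,77))
print("block",[f(*q,55) for q in((408,353),(472,405),(430,437),(365,393))])
print("block top",[g(*q,55) for q in((126,198),(218,180),(232,248),(140,270))])
print("fj",f(492,406,78),f(447,452,78))
print("tcp",C(arm.read_state()["ee_pos"]))
f=cv2.cvtColor(s["frame"],cv2.COLOR_RGB2BGR)[195:260,325:405]
cv2.imwrite("pics/j2.png",cv2.resize(f,None,fx=9,fy=9,interpolation=cv2.INTER_CUBIC))
E
```

```text
plate (np.float64(30.7), np.float64(15.3)) (np.float64(37.7), np.float64(15.7)) (np.float64(37.8), np.float64(-19.8))
block [(np.float64(92.7), np.float64(21.6)), (np.float64(148.6), np.float64(22.4)), (np.float64(144.3), np.float64(-14.7)), (np.float64(92.4), np.float64(-21.0))]
block top [(np.float64(152.7), np.float64(-27.5)), (np.float64(92.0), np.float64(-23.0)), (np.float64(94.6), np.float64(22.1)), (np.float64(155.7), np.float64(20.1))]
fj (np.float64(163.6), np.float64(20.5)) (np.float64(164.4), np.float64(-24.8))
tcp (np.float64(-67.6), np.float64(-1.6))
```

View pics/j2.png

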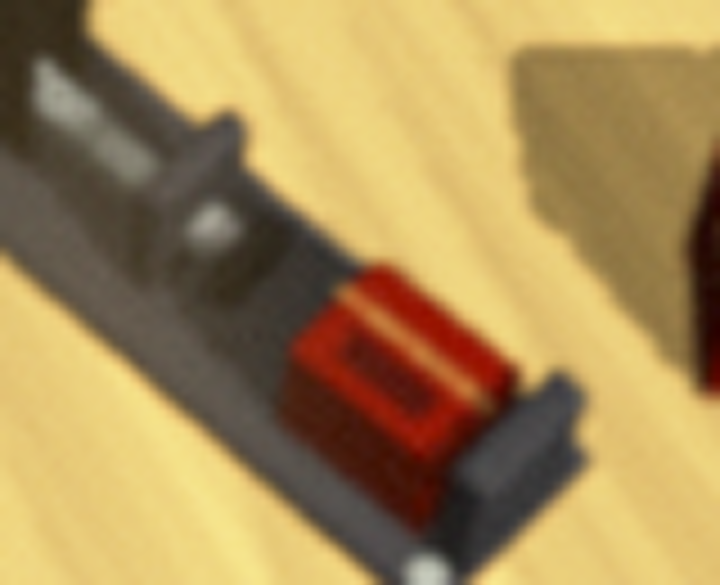

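The jaw is at x≈12, so the pad face is at ≈62. The block's back is at ≈94, leaving about 5 mm to the fixed jaw. That means roughly 38 mm of travel to contact and 45 mm to half pad. The first stroke is safe to watch in small steps.

```bash
python3 -m creep '[[0,0,0,0.0016,-0.0062,0,1],[0,0,0,0.0016,-0.0058,0,1],[0,0,0,0,0,0,1]]'
for i in 1; do python3 -m creep '[[0,0,0,0.0011,-0.0039,0,1],[0,0,0,0,0,0,1]]'
python3 -m creep '[[0,0,0,0.0011,-0.0039,0,1],[0,0,0,0,0,0,1]]'
python3 -m creep '[[0,0,0,0.0011,-0.0039,0,1],[0,0,0,0,0,0,1]]'
python3 -m creep '[[0,0,0,0.0011,-0.0039,0,1],[0,0,0,0,0,0,1]]'; done
```

```text
clock: 3.17
ee_pos: [510.9, -70.4, 129.0]
eef_rot: [0.991, 0.134, 0.0, 0.001]
force: [0.2, -0.1, -0.4]
gripper_width: 1.003
clock: 3.33
ee_pos: [511.7, -73.2, 128.8]
eef_rot: [0.991, 0.135, 0.0, 0.0]
force: [0.2, 0.2, 0.1]
gripper_width: 0.998
clock: 3.5
ee_pos: [512.7, -76.5, 128.7]
eef_rot: [0.991, 0.135, -0.0, 0.0]
force: [-0.0, 0.0, -0.1]
gripper_width: 0.999
clock: 3.67
ee_pos: [513.2, -78.0, 128.7]
eef_rot: [0.991, 0.136, -0.001, -0.001]
force: [-1.1, 4.8, 2.3]
gripper_width: 1.001
clock: 3.83
ee_pos: [514.0, -80.7, 128.8]
eef_rot: [0.991, 0.137, -0.001, -0.002]
force: [-2.5, 8.1, 4.0]
gripper_width: 1.0
```

```bash
python3 -m creep '[[0,0,0,0.0011,-0.0039,0,1],[0,0,0,0,0,0,1]]'
python3 -m creep '[[0,0,0,0.0011,-0.0039,0,1],[0,0,0,0,0,0,1]]'
python3 -m creep '[[0,0,0,0.0011,-0.0039,0,1],[0,0,0,0,0,0,1]]'
python3 -m creep '[[0,0,0,0.0011,-0.0039,0,1],[0,0,0,0,0,0,1]]'
```

```text
clock: 4.0
ee_pos: [515.0, -83.9, 128.9]
eef_rot: [0.991, 0.137, -0.001, -0.002]
force: [-3.4, 7.8, 5.6]
gripper_width: 1.001
clock: 4.17
ee_pos: [515.8, -86.9, 129.1]
eef_rot: [0.991, 0.137, -0.001, -0.003]
force: [-4.0, 10.4, 7.7]
gripper_width: 1.001
clock: 4.33
ee_pos: [516.7, -89.6, 129.2]
eef_rot: [0.99, 0.138, -0.001, -0.004]
force: [-4.1, 12.3, 11.4]
gripper_width: 0.999
clock: 4.5
ee_pos: [517.5, -92.6, 129.3]
eef_rot: [0.99, 0.138, -0.001, -0.004]
force: [-4.3, 13.4, 13.7]
gripper_width: 0.997
```

```bash
python3 -m creep '[[0,0,0,0.0011,-0.0039,0,1],[0,0,0,0,0,0,1]]'
python3 -m creep '[[0,0,0,0.0005,-0.0019,0,1],[0,0,0,0,0,0,1]]'
cat > look.py <<'E'
from h import *
import sys
n=sys.argv[1]; s=arm.snapshot("scene");f=cv2.cvtColor(s["frame"],cv2.COLOR_RGB2BGR)
cv2.imwrite(f"pics/j{n}.png",cv2.resize(f[170:260,305:405],None,fx=6,fy=6,interpolation=cv2.INTER_CUBIC))
# brightness profile along bar at plate-top (z77,y 0..15) and pad height line
g=cv2.cvtColor(f,cv2.COLOR_BGR2GRAY).astype(np.float32)
xs=np.arange(0,110,1.)
E
python3 look.py 3
```

```text
clock: 4.67
ee_pos: [517.7, -92.9, 129.1]
eef_rot: [0.99, 0.14, -0.002, -0.007]
force: [-7.0, 18.7, 15.3]
gripper_width: 1.003
clock: 4.83
ee_pos: [517.8, -93.0, 129.1]
eef_rot: [0.99, 0.14, -0.003, -0.008]
force: [-8.5, 23.6, 14.9]
gripper_width: 0.998
```

View pics/j3.png

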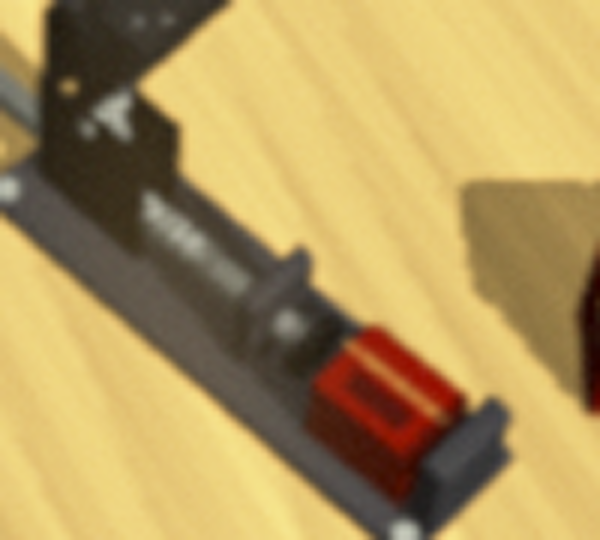

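The trigger reached its stop at y≈-93, where the force jumped and the position stopped changing. The plate's top corner moved to (356,214) px. I'll track the jaw through that corner by edge measurement.

```bash
cat > look.py <<'E'
from h import *
import sys
n=sys.argv[1]; s=arm.snapshot("scene");f=cv2.cvtColor(s["frame"],cv2.COLOR_RGB2BGR)
cv2.imwrite(f"pics/j{n}.png",cv2.resize(f[195:260,325:405],None,fx=9,fy=9,interpolation=cv2.INTER_CUBIC))
cv2.imwrite(f"pics/raw{n}.png",f)
def meas(f):
    # light worktop above the far end of the plate: silhouette of plate's top rim, and block's red saturation
    P=np.array
    def line(z,y,x0,x1):
        xs=np.arange(x0,x1,.5); q=P([proj(s,[*(o+x*xa+y*ya),z]) for x in xs],np.float32)
        return xs,cv2.remap(f,q[None,:,0],q[None,:,1],cv2.INTER_LINEAR)[0].astype(float)
    out={}
    # plate: stripe y=21..22 at z 74: worktop-bright in front of plate, dark on plate
    a=np.mean([line(z,y,0,115)[1] for z in(72,74,76) for y in(19,21)],0); xs=line(74,20,0,115)[0]
    g=a.sum(1)/3; out["plate"]=(xs,g)
    b=np.mean([line(54,y,80,165)[1] for y in(-10,0,10)],0); xs2=line(54,0,80,165)[0]
    out["block"]=(xs2,b[:,2]-b[:,1]); return out
m=meas(f)
x,g=m["plate"]; lo=g.min()
print("plate prof",[(int(a),int(b)) for a,b in zip(x[::4],g[::4])])
x,r=m["block"]; h=(r.max()+r.min())/2; i=np.where(r>h)[0]; print("block red x",x[i[0]],x[i[-1]])
E
python3 look.py 4
python3 - <<'E'
from h import *
s=arm.snapshot("scene")
for u,v in((351.8,208.9),(356.2,213.7)): print(C(ray(s,u,v,77)))
E
```

```text
plate prof [(0, 193), (2, 193), (4, 194), (6, 194), (8, 194), (10, 194), (12, 195), (14, 195), (16, 195), (18, 196), (20, 196), (22, 196), (24, 196), (26, 196), (28, 196), (30, 196), (32, 196), (34, 195), (36, 194), (38, 191), (40, 182), (42, 164), (44, 145), (46, 130), (48, 129), (50, 133), (52, 145), (54, 160), (56, 174), (58, 183), (60, 184), (62, 184), (64, 184), (66, 183), (68, 182), (70, 182), (72, 181), (74, 180), (76, 181), (78, 182), (80, 181), (82, 180), (84, 180), (86, 180), (88, 180), (90, 179), (92, 179), (94, 178), (96, 177), (98, 176), (100, 176), (102, 175), (104, 176), (106, 177), (108, 179), (110, 181), (112, 182), (114, 182)]
block red x 90.0 148.5
(np.float64(36.1), np.float64(16.9))
(np.float64(55.3), np.float64(14.3))
```

```bash
cat >> look.py <<'E'
def cen(f):
    x,g=meas(f)["plate"]; base=np.interp(x,[x[0],x[-1]],[np.median(g[:30]),np.median(g[-30:])]) ; 
    d=np.clip(g.max()-g-35,0,None); i=np.argmax(d[:190]); k=slice(max(0,i-16),i+17); return (x[k]*d[k]).sum()/d[k].sum()
def blk(f):
    x,r=meas(f)["block"]; h=(r.max()+r.min())/2; j=np.where(r>h)[0]; i=j[0]; return x[i-1]+.5*(h-r[i-1])/(r[i]-r[i-1]),x[j[-1]]
for q in ["pics/scene0.png","pics/scene1.png",f"pics/raw{n}.png"]:
    I=cv2.imread(q); print(q,"plate centre",cen(I).round(1),"block back",blk(I)[0].round(1))
E
python3 look.py 5|grep pics; python3 -m creep '[[0,0,0,-0.0032,0.0117,0,1],[0,0,0,-0.0032,0.0117,0,1],[0,0,0,-0.0014,0.005,0,1],[0,0,0,0,0,0,1]]'; python3 look.py 6|grep raw
```

```text
pics/scene0.png plate centre 30.2 block back 89.7
pics/scene1.png plate centre 30.2 block back 89.6
pics/raw5.png plate centre 48.0 block back 89.6
clock: 5.37
ee_pos: [512.9, -76.0, 128.7]
eef_rot: [0.991, 0.136, -0.0, 0.0]
force: [0.2, -0.4, -0.9]
gripper_width: 0.998
pics/raw6.png plate centre 48.0 block back 89.6
```

The first stroke moved the jaw 17.8 mm, and it stayed there when released. For stroke 2, contact with the block is about 14 mm away, so a full stroke cannot bottom the pad.

```bash
python3 -m creep '[[0,0,0,-0.0008,0.003,0,1],[0,0,0,0,0,0,1],[0,0,0,0.0016,-0.0058,0,1],[0,0,0,0.0016,-0.0058,0,1],[0,0,0,0,0,0,1]]'
python3 -m creep '[[0,0,0,0.0011,-0.0039,0,1],[0,0,0,0,0,0,1]]'
python3 -m creep '[[0,0,0,0.0011,-0.0039,0,1],[0,0,0,0,0,0,1]]'
python3 -m creep '[[0,0,0,0.0011,-0.0039,0,1],[0,0,0,0,0,0,1]]'; python3 look.py 7|grep raw
```

```text
clock: 5.83
ee_pos: [515.1, -84.3, 128.9]
eef_rot: [0.991, 0.136, -0.0, -0.001]
force: [-2.0, 5.8, 4.4]
gripper_width: 0.999
clock: 6.0
ee_pos: [515.7, -86.5, 129.1]
eef_rot: [0.991, 0.136, -0.001, -0.002]
force: [-3.1, 9.7, 6.6]
gripper_width: 0.996
clock: 6.17
ee_pos: [516.5, -89.0, 129.3]
eef_rot: [0.991, 0.137, -0.001, -0.003]
force: [-4.9, 11.6, 12.2]
gripper_width: 0.999
clock: 6.33
ee_pos: [517.5, -92.3, 129.5]
eef_rot: [0.991, 0.137, -0.001, -0.003]
force: [-5.2, 11.4, 14.0]
gripper_width: 0.999
pics/raw7.png plate centre 62.4 block back 89.5
```

```bash
python3 -m creep '[[0,0,0,0.0011,-0.0039,0,1],[0,0,0,0,0,0,1]]'
python3 -m creep '[[0,0,0,0.0011,-0.0039,0,1],[0,0,0,0,0,0,1]]'; python3 look.py 8|grep raw
```

```text
clock: 6.55
ee_pos: [517.7, -92.8, 129.3]
eef_rot: [0.99, 0.138, -0.002, -0.006]
force: [-6.7, 19.4, 15.8]
gripper_width: 0.999
clock: 6.72
ee_pos: [517.8, -93.0, 129.1]
eef_rot: [0.99, 0.14, -0.003, -0.008]
force: [-8.9, 26.1, 17.2]
gripper_width: 0.999
pics/raw8.png plate centre 62.8 block back 89.5
```

View pics/j8.png

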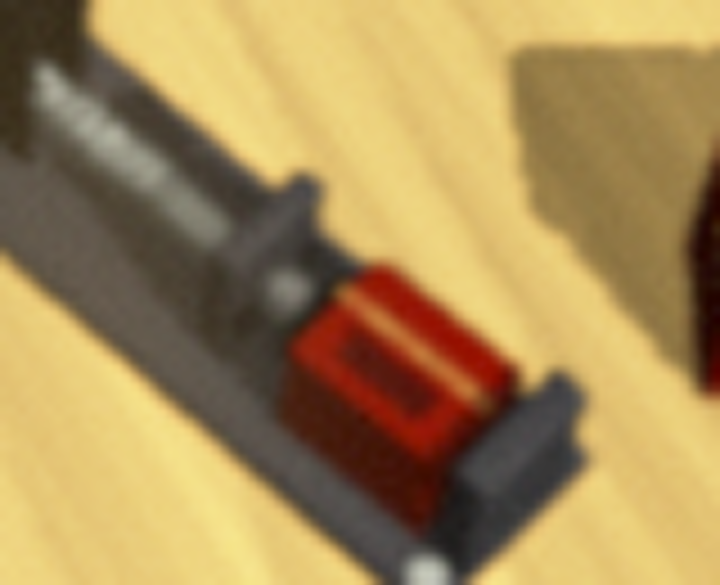

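The jaw is now at 62.8, 32.6 mm in total. The block has not moved, and the pad is nearly at it. I'll release, then do stroke 3 slowly, watching the block and jaw.

```bash
python3 -m creep '[[0,0,0,-0.0032,0.0117,0,1],[0,0,0,-0.0032,0.0117,0,1],[0,0,0,-0.0024,0.0085,0,1],[0,0,0,0,0,0,1],[0,0,0,0,0,0,1]]'; python3 look.py 9|grep raw
python3 -m creep '[[0,0,0,0.0016,-0.0058,0,1],[0,0,0,0.0016,-0.0058,0,1],[0,0,0,0,0,0,1],[0,0,0,0,0,0,1]]'; python3 look.py 10|grep raw
python3 -m creep '[[0,0,0,0.0008,-0.0029,0,1],[0,0,0,0,0,0,1]]'; python3 look.py 11|grep raw
```

```text
clock: 7.18
ee_pos: [512.4, -74.1, 128.7]
eef_rot: [0.991, 0.135, 0.0, 0.001]
force: [-0.4, -0.6, 0.1]
gripper_width: 0.999
pics/raw9.png plate centre 62.7 block back 89.4
clock: 7.57
ee_pos: [514.9, -83.4, 128.8]
eef_rot: [0.991, 0.136, -0.0, -0.001]
force: [-1.5, 6.7, 3.7]
gripper_width: 0.998
pics/raw10.png plate centre 65.3 block back 91.4
clock: 7.78
ee_pos: [515.4, -84.9, 129.0]
eef_rot: [0.991, 0.136, -0.001, -0.002]
force: [-3.2, 9.4, 7.6]
gripper_width: 0.998
pics/raw11.png plate centre 66.4 block back 92.6
```

The block is being pushed and has moved 3 mm. Free contact separation is about 26.3, so I'm aiming for about 19.3.

```bash
python3 -m creep '[[0,0,0,0.0005,-0.0019,0,1],[0,0,0,0,0,0,1]]'; python3 look.py 12|grep raw
python3 -m creep '[[0,0,0,0.0005,-0.0019,0,1],[0,0,0,0,0,0,1]]'; python3 look.py 13|grep raw
python3 -m creep '[[0,0,0,0.0005,-0.0019,0,1],[0,0,0,0,0,0,1]]'; python3 look.py 14|grep raw
```

```text
clock: 8.0
ee_pos: [515.7, -86.0, 129.1]
eef_rot: [0.991, 0.137, -0.001, -0.003]
force: [-2.8, 11.9, 8.7]
gripper_width: 0.998
pics/raw12.png plate centre 67.0 block back 93.4
clock: 8.22
ee_pos: [516.1, -87.1, 129.2]
eef_rot: [0.991, 0.137, -0.001, -0.003]
force: [-4.7, 12.2, 11.6]
gripper_width: 0.997
pics/raw13.png plate centre 69.0 block back 95.0
clock: 8.43
ee_pos: [516.4, -88.1, 129.3]
eef_rot: [0.991, 0.137, -0.001, -0.004]
force: [-4.5, 13.2, 11.6]
gripper_width: 1.004
pics/raw14.png plate centre 70.3 block back 95.5
```

```bash
python3 -m creep '[[0,0,0,0.0005,-0.0019,0,1],[0,0,0,0,0,0,1]]'; python3 look.py 15|grep raw
python3 -m creep '[[0,0,0,0.0005,-0.0019,0,1],[0,0,0,0,0,0,1]]'; python3 look.py 16|grep raw
```

```text
clock: 8.65
ee_pos: [516.7, -89.2, 129.3]
eef_rot: [0.99, 0.138, -0.001, -0.004]
force: [-5.5, 15.4, 13.4]
gripper_width: 1.0
pics/raw15.png plate centre 70.8 block back 95.4
clock: 8.87
ee_pos: [517.1, -90.2, 129.4]
eef_rot: [0.99, 0.138, -0.001, -0.005]
force: [-5.8, 16.7, 14.8]
gripper_width: 1.001
pics/raw16.png plate centre 72.3 block back 95.4
```

View pics/j16.png

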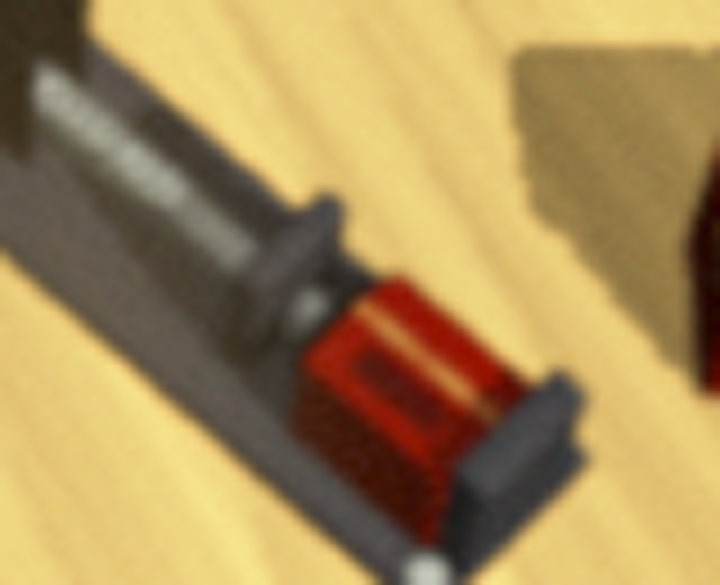

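The block is against the fixed jaw: it moved 6 mm and stopped at 95.4. Compression is about 3 mm, below the creep limit. Too little trigger travel remains to reach 7 mm, so I'll release and take one more stroke.

```bash
python3 -m creep '[[0,0,0,-0.0032,0.0117,0,1],[0,0,0,-0.0024,0.0088,0,1],[0,0,0,0,0,0,1],[0,0,0,0,0,0,1]]'; python3 look.py 17|grep raw
python3 -m creep '[[0,0,0,0.0013,-0.0048,0,1],[0,0,0,0,0,0,1],[0,0,0,0,0,0,1]]'; python3 look.py 18|grep raw
python3 -m creep '[[0,0,0,0.0005,-0.0019,0,1],[0,0,0,0,0,0,1]]'; python3 look.py 19|grep raw
```

```text
clock: 9.25
ee_pos: [513.1, -77.2, 128.7]
eef_rot: [0.991, 0.135, -0.0, 0.0]
force: [-1.0, 2.3, 1.5]
gripper_width: 0.998
pics/raw17.png plate centre 69.6 block back 95.4
clock: 9.55
ee_pos: [514.3, -81.3, 128.7]
eef_rot: [0.991, 0.135, -0.0, -0.0]
force: [-0.6, 4.8, 2.7]
gripper_width: 0.997
pics/raw18.png plate centre 69.8 block back 95.4
clock: 9.77
ee_pos: [514.4, -81.8, 128.7]
eef_rot: [0.991, 0.136, -0.0, -0.001]
force: [-2.4, 8.0, 5.5]
gripper_width: 1.002
pics/raw19.png plate centre 70.2 block back 95.4
```

The jaw crept back to 69.6, so my zero for compression may be off by a bit. I'll calibrate the absolute bias by measuring the fixed jaw's edges (known at 160 and 175) with the same profile method.

```bash
cat > cal.py <<'E'
from h import *
s=arm.snapshot("scene"); F=cv2.cvtColor(s["frame"],cv2.COLOR_RGB2BGR)
def prof(f,zs,ys,x0,x1):
    xs=np.arange(x0,x1,.25);a=[]
    for z in zs:
        for y in ys:
            q=np.array([proj(s,[*(o+x*xa+y*ya),z]) for x in xs],np.float32)
            a.append(cv2.remap(f,q[None,:,0],q[None,:,1],cv2.INTER_CUBIC)[0].astype(float))
    return xs,np.mean(a,0)
def edges(f,x0,x1):
    xs,a=prof(f,(72,74,76),(18,20),x0,x1); g=a.mean(1); i=g.argmin()
    L=np.median(g[:24]);Rr=np.median(g[-24:]); 
    hl=(L+g[i])/2;hr=(Rr+g[i])/2
    return xs[:i][np.where(g[:i]>hl)[0][-1]], xs[i:][np.where(g[i:]>hr)[0][0]], round(g[i])
def top(f,x0,x1,z,y):
    xs,a=prof(f,(z,),(y,),x0,x1); print([(int(x),*c.astype(int)) for x,c in zip(xs[::8],a[::8])])
for n in ("raw4","raw9","raw16","raw17"):
    f=cv2.imread(f"pics/{n}.png"); print(n,"plate",edges(f,20,95) if n!="raw4" else edges(f,20,80),"fixed",edges(f,135,200))
print("now",edges(F,40,95))
E
python3 cal.py
python3 - <<'E'
import cv2
f=cv2.imread("pics/raw16.png")[200:255,340:400]
cv2.imwrite("pics/z16.png",cv2.resize(f,None,fx=13,fy=10.9*13/10.9,interpolation=cv2.INTER_NEAREST)[:600,:790])
E
```

```text
raw4 plate (np.float64(42.5), np.float64(53.75), 109) fixed (np.float64(158.25), np.float64(173.5), 66)
raw9 plate (np.float64(56.25), np.float64(68.5), 99) fixed (np.float64(158.25), np.float64(173.75), 67)
raw16 plate (np.float64(66.25), np.float64(78.0), 100) fixed (np.float64(157.75), np.float64(173.5), 66)
raw17 plate (np.float64(63.0), np.float64(76.0), 103) fixed (np.float64(157.75), np.float64(173.5), 67)
now (np.float64(64.25), np.float64(76.25), 103)
```

View pics/z16.png

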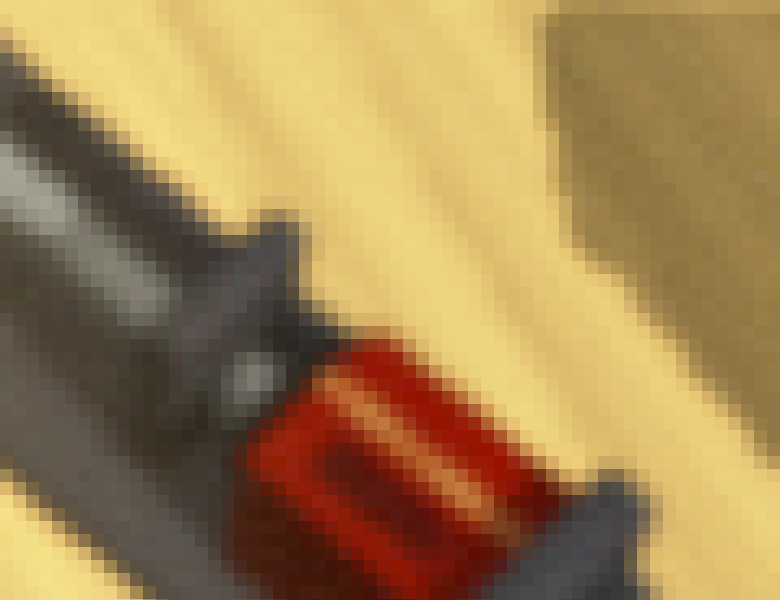

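Run:
```python
from h import *
s=arm.snapshot("scene")
def c(n,u,v,z): print(n,C(ray(s,u/13+340-.5,v/13+200-.5,z)))
c("plate far front top",303,212,77)
c("plate far rear top",262,218,77)
c("plate far front at z60?",303,285,62)
c("block far back",365,335,55);c("block near back",240,450,55)
c("seam back",318,375,55); 
c("fixed far inner top",605,468,78)
c("fixed far outer top",645,480,78)
t=arm.snapshot("top");f=cv2.cvtColor(t["frame"],cv2.COLOR_RGB2BGR)
cv2.imwrite("pics/rawt20.png",f)
cv2.imwrite("pics/t20.png",cv2.resize(f[220:260,245:310],None,fx=12,fy=12,interpolation=cv2.INTER_NEAREST))
f=cv2.cvtColor(s["frame"],cv2.COLOR_RGB2BGR); cv2.imwrite("pics/raw20.png",f)
cv2.imwrite("pics/f20.png",cv2.resize(f[205:265,340:400],None,fx=10,fy=10,interpolation=cv2.INTER_CUBIC))
```

```text
plate far front top (np.float64(73.0), np.float64(22.3))
plate far rear top (np.float64(67.7), np.float64(15.0))
plate far front at z60? (np.float64(80.5), np.float64(16.0))
block far back (np.float64(96.2), np.float64(19.5))
block near back (np.float64(95.6), np.float64(-20.2))
seam back (np.float64(95.4), np.float64(5.1))
fixed far inner top (np.float64(159.1), np.float64(21.1))
fixed far outer top (np.float64(166.9), np.float64(24.9))
```

View pics/t20.png

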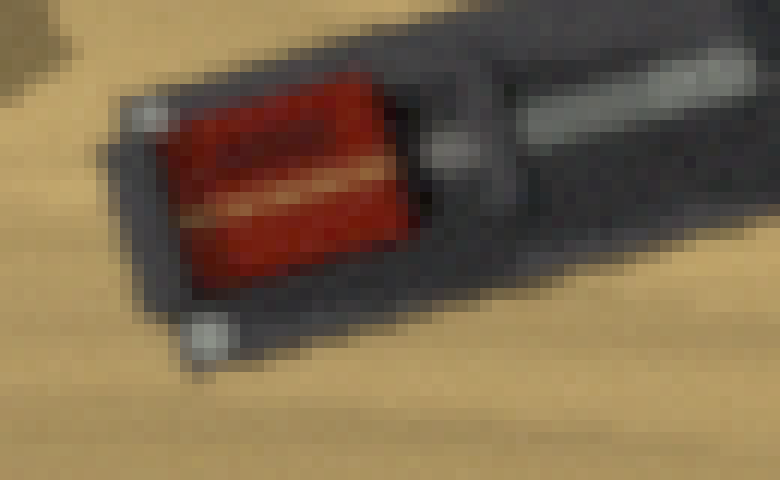

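View pics/f20.png

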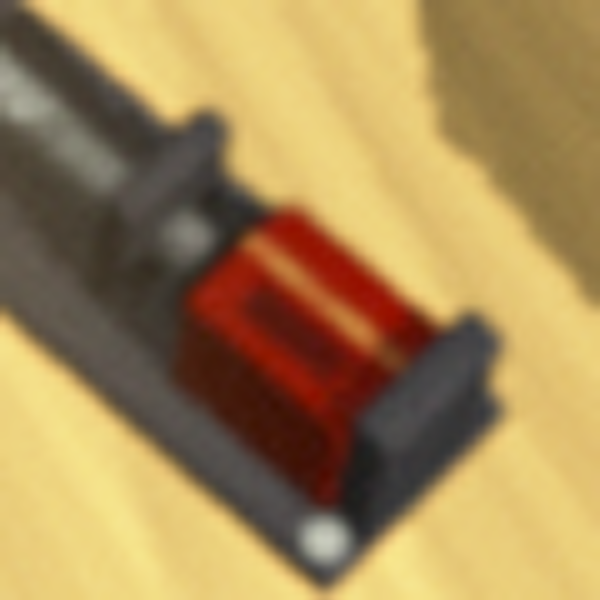

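Run:
```python
from h import *
t=arm.snapshot("top")
def c(n,u,v,z): print(n,C(ray(t,u/12+245-.5,v/12+220-.5,z)))
c("back far",376,72,55);c("back near",415,235,55);c("back mid",396,155,55)
c("front far",162,125,55);c("front near",198,288,55);c("front mid",178,210,55)
c("jaw outer top",108,150,78);c("jaw outer top2",148,318,78)
c("jaw inner top?",128,145,78)
c("plate front far",487,60,77);c("plate front near",490,200,77);c("plate rear",520,110,77)
c("coil c",450,152,45)
# profile
f=cv2.imread("pics/rawt20.png")
for z,y,x0,x1 in((55,-10,80,180),(77,10,55,90),(77,-15,55,90)):
    xs=np.arange(x0,x1,2.);q=np.array([proj(t,[*(o+x*xa+y*ya),z]) for x in xs],np.float32)
    a=cv2.remap(f,q[None,:,0],q[None,:,1],cv2.INTER_LINEAR)[0]; print(z,y,[(int(x),int(b[2]),int(b[1])) for x,b in zip(xs,a)])
```

```text
back far (np.float64(100.3), np.float64(-26.9))
back near (np.float64(101.4), np.float64(18.5))
back mid (np.float64(100.8), np.float64(-3.8))
front far (np.float64(159.8), np.float64(-28.3))
front near (np.float64(161.5), np.float64(16.8))
front mid (np.float64(161.4), np.float64(-5.0))
jaw outer top (np.float64(172.9), np.float64(-24.0))
jaw outer top2 (np.float64(173.8), np.float64(22.0))
jaw inner top? (np.float64(167.5), np.float64(-23.9))
plate front far (np.float64(69.4), np.float64(-20.6))
plate front near (np.float64(78.3), np.float64(15.7))
plate rear (np.float64(64.4), np.float64(-5.4))
coil c (np.float64(87.1), np.float64(-1.3))
55 -10 [(80, 63, 61), (82, 57, 56), (84, 52, 54), (86, 56, 56), (88, 55, 55), (90, 49, 48), (92, 40, 39), (94, 31, 30), (96, 28, 25), (98, 31, 22), (100, 46, 23), (102, 67, 24), (104, 93, 28), (106, 106, 28), (108, 113, 30), (110, 114, 30), (112, 112, 30), (114, 107, 29), (116, 99, 29), (118, 91, 28), (120, 88, 29), (122, 87, 29), (124, 88, 28), (126, 89, 30), (128, 90, 31), (130, 89, 29), (132, 88, 27), (134, 89, 28), (136, 89, 29), (138, 89, 29), (140, 88, 27), (142, 87, 25), (144, 87, 23), (146, 89, 25), (148, 91, 27), (150, 91, 27), (152, 88, 26), (154, 81, 24), (156, 80, 25), (158, 80, 26), (160, 69, 27), (162, 58, 30), (164, 53, 42), (166, 55, 53), (168, 60, 61), (170, 65, 64), (172, 68, 67), (174, 72, 69), (176, 92, 84), (178, 118, 104)]
77 10 [(55, 51, 52), (57, 52, 51), (59, 52, 51), (61, 49, 49), (63, 47, 47), (65, 44, 44), (67, 45, 46), (69, 52, 52), (71, 61, 59), (73, 66, 64), (75, 67, 66), (77, 61, 61), (79, 57, 57), (81, 53, 53), (83, 53, 53), (85, 53, 52), (87, 52, 51), (89, 46, 45)]
77 -15 [(55, 47, 48), (57, 48, 49), (59, 48, 49), (61, 47, 47), (63, 45, 44), (65, 44, 43), (67, 46, 43), (69, 51, 50), (71, 58, 59), (73, 62, 62), (75, 64, 63), (77, 63, 59), (79, 58, 54), (81, 50, 50), (83, 50, 49), (85, 49, 48), (87, 48, 46), (89, 43, 42)]
```

The top view puts the block at 100.8 to 161, so it is firmly against the fixed jaw. The plate front is at about 77, which means only about 1–2 mm of compression now at plate reading 70.2. My target reading is about 75.7.

```bash
python3 -m creep '[[0,0,0,0.0008,-0.0029,0,1],[0,0,0,0,0,0,1]]'; python3 look.py 21|grep raw
python3 -m creep '[[0,0,0,0.0008,-0.0029,0,1],[0,0,0,0,0,0,1]]'; python3 look.py 22|grep raw
python3 -m creep '[[0,0,0,0.0005,-0.0019,0,1],[0,0,0,0,0,0,1]]'; python3 look.py 23|grep raw
```

```text
clock: 10.18
ee_pos: [515.0, -83.4, 128.8]
eef_rot: [0.991, 0.136, -0.001, -0.002]
force: [-2.6, 10.1, 6.5]
gripper_width: 1.0
pics/raw21.png plate centre 71.1 block back 95.4
clock: 10.4
ee_pos: [515.4, -84.9, 129.0]
eef_rot: [0.991, 0.137, -0.001, -0.003]
force: [-3.5, 12.0, 9.6]
gripper_width: 0.999
pics/raw22.png plate centre 73.1 block back 95.4
clock: 10.62
ee_pos: [515.7, -85.7, 129.1]
eef_rot: [0.991, 0.137, -0.001, -0.004]
force: [-5.3, 14.2, 12.0]
gripper_width: 1.001
pics/raw23.png plate centre 73.4 block back 95.4
```

```bash
python3 -m creep '[[0,0,0,0.0005,-0.0019,0,1],[0,0,0,0,0,0,1]]'; python3 look.py 24|grep raw
python3 -m creep '[[0,0,0,0.0005,-0.0019,0,1],[0,0,0,0,0,0,1],[0,0,0,0,0,0,1]]'; python3 look.py 25|grep raw
python3 - <<'E'
from h import *
t=arm.snapshot("top");f=cv2.cvtColor(t["frame"],cv2.COLOR_RGB2BGR);cv2.imwrite("pics/rawt25.png",f)
for nm in("rawt20","rawt25"):
  f=cv2.imread(f"pics/{nm}.png")
  for z,ys,x0,x1 in((77,(-15,-12,12,15),60,96),):
    xs=np.arange(x0,x1,1.);A=0
    for y in ys:
        q=np.array([proj(t,[*(o+x*xa+y*ya),z]) for x in xs],np.float32)
        A=A+cv2.remap(f,q[None,:,0],q[None,:,1],cv2.INTER_LINEAR)[0].astype(float).mean(1)/len(ys)
    print(nm,[(int(x),int(b)) for x,b in zip(xs,A)])
E
```

```text
clock: 10.83
ee_pos: [515.9, -86.5, 129.2]
eef_rot: [0.99, 0.138, -0.001, -0.004]
force: [-4.5, 17.2, 12.4]
gripper_width: 1.001
pics/raw24.png plate centre 74.2 block back 95.4
clock: 11.13
ee_pos: [516.2, -87.3, 129.2]
eef_rot: [0.99, 0.138, -0.001, -0.005]
force: [-5.8, 18.8, 14.3]
gripper_width: 0.994
pics/raw25.png plate centre 75.4 block back 95.4
rawt20 [(60, 47), (61, 47), (62, 46), (63, 44), (64, 41), (65, 39), (66, 39), (67, 43), (68, 47), (69, 51), (70, 55), (71, 59), (72, 62), (73, 63), (74, 64), (75, 64), (76, 63), (77, 61), (78, 59), (79, 57), (80, 54), (81, 52), (82, 50), (83, 49), (84, 49), (85, 49), (86, 48), (87, 46), (88, 45), (89, 43), (90, 39), (91, 36), (92, 32), (93, 29), (94, 26), (95, 23)]
rawt25 [(60, 48), (61, 48), (62, 49), (63, 49), (64, 49), (65, 48), (66, 46), (67, 44), (68, 42), (69, 41), (70, 41), (71, 40), (72, 42), (73, 46), (74, 50), (75, 54), (76, 57), (77, 60), (78, 62), (79, 63), (80, 63), (81, 63), (82, 62), (83, 60), (84, 58), (85, 55), (86, 52), (87, 49), (88, 45), (89, 43), (90, 40), (91, 37), (92, 34), (93, 31), (94, 29), (95, 26)]
```

View pics/j25.png

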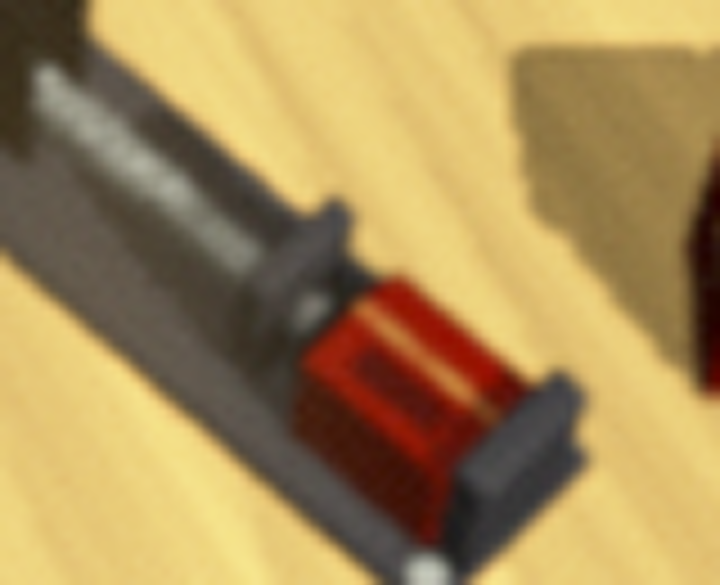

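Estimates of compression: 6.2–6.7 mm from the scene, about 7.5 mm from the top view, and about 8 N excess trigger force. Together that is about 7 mm, half way. I'll check that it holds steady.

```bash
python3 -m creep '[[0,0,0,0,0,0,1],[0,0,0,0,0,0,1],[0,0,0,0,0,0,1],[0,0,0,0,0,0,1],[0,0,0,0,0,0,1],[0,0,0,0,0,0,1],[0,0,0,0,0,0,1],[0,0,0,0,0,0,1]]'; python3 look.py 26|grep raw
python3 -m creep '[[0,0,0,0,0,0,1],[0,0,0,0,0,0,1],[0,0,0,0,0,0,1],[0,0,0,0,0,0,1],[0,0,0,0,0,0,1],[0,0,0,0,0,0,1],[0,0,0,0,0,0,1],[0,0,0,0,0,0,1]]'; python3 look.py 27|grep raw
```

```text
clock: 11.9
ee_pos: [516.2, -87.3, 129.2]
eef_rot: [0.99, 0.138, -0.001, -0.005]
force: [-6.1, 19.8, 15.3]
gripper_width: 0.999
pics/raw26.png plate centre 75.4 block back 95.5
clock: 12.62
ee_pos: [516.2, -87.3, 129.2]
eef_rot: [0.99, 0.138, -0.001, -0.005]
force: [-5.7, 18.6, 14.9]
gripper_width: 1.001
pics/raw27.png plate centre 75.4 block back 95.4
```

Jaw, block and force stayed steady over 1.5 s, so I'm handing in while holding.

```bash
python3 -c "
from station import arm
print(arm.job_done())"
```

```text
the job is handed in; nothing more can be done
None
```

The block is pressed against the fixed jaw with the pad about half way in, and I handed the job in with the trigger still held squeezed. It took about 12.6 s of the 45 s.

I straddled the grip and trigger from above with the fingers fully open, and pulled the trigger with one finger by moving the arm. That took two full strokes, a third that seated the block, and a partial fourth that I held.

**Last checks:**
- **Block:** it moved 6 mm, then stopped. The top view put it at about 101 to 161 mm in the clamp's frame, so it is against the fixed jaw to within about 1 mm.
- **Hold:** jaw, block and force stayed steady for the last 1.5 s before hand-in.
- **Pad compression:** the estimates disagreed somewhat. The scene view gave about 6.2–6.7 mm, the top view about 7.5 mm, and the extra trigger force about 8 N (about 8 mm). I take it as about 7 mm, well short of the 14 mm where the pad bottoms out.

**Disagreements:**
- **Creep on release:** after the third stroke the jaw crept back about 2.7 mm, from a compression I had put at only 3–4 mm. That left less than I expected from the roughly 4 N brake. I made up for it in the last stroke, but didn't find the cause.
- **Scene-view offset:** the scene view put the seated block's back edge at 95.4 mm, where 100 mm was expected. I therefore used that view only for relative movement.

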